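# Find the case with the loose roller in the welding shop

## Robot

A 6-joint arm with a two-finger parallel gripper is mounted at the origin on the work surface. World frame = base frame: x ahead of the robot, y to its left, z up, the work surface at z = 0. Lengths are in mm, angles in rad, forces in N, time in s.
With the tool pointing down it reaches from about 275 to 725 mm from the base axis. Payload 5.6 kg.
Tool frame: the origin (TCP) lies between the finger pads; the fingertips stand ctrl.tip_reach ahead of it and the grasp point (between the pads) lies 8 mm behind it (ctrl.tip_reach is the distance from the TCP to the fingertips, in mm); x points along the fingers, y is the direction in which the jaws open and shut, and the axes are right-handed (so a half turn about x gives the same grasp; the last joint's range is limited). The gripper opens to 85 mm and grips with 20 to 120 N. Pads are 22 mm wide; open, the fingers measure 114 mm over their backs; the gripper's body (76 mm by 85 mm) begins 54 mm behind the grasp point. The pads swing forward as they close: fully open they stand 13 mm farther back than shut.
Start: joints at [1.598, 0.255, 0.108, 0, -1.424, -0.285], TCP at [140.197, 531.825, 242.283] pointing down, gripper open.
Joint ranges: [-2.95, 2.95], [-1.21, 1.97], [-1.09, 1.5], [-2.87, 1.71], [-2.94, -0.07], [-3.05, 3.05]. Speed limits (rad/s): [2.57, 2.57, 3.14, 3.14, 3.14, 3.14].

## Interface

Orientations are given as a unit quaternion [w, x, y, z].
In Python, from plant import ctrl gives the robot as it stands.
- The arm moves only by the tool apply_moves, never from a script. Its argument "series" is one flat list of numbers, 7 for each row, row after row: the turn, a rotation vector about the tool's x, y, z in units of 5 degrees (1.0 is 5 degrees), then the shift along the tool's x, y, z in units of 50 mm (1.0 is 50 mm), then the closure, from 0 (fully open) to 1 (shut). In form: [ax, ay, az, dx, dy, dz, fingers, ax, ay, az, dx, dy, dz, fingers, ...]. A call has 1 to 8 rows; each row is the pose to reach, as a shift and turn from the pose measured when the call began, along the tool's axes at that moment; what a row does not reach only later rows make up. A row lasts 1/10 s, in which the tool goes at most 50 mm and 8.59 degrees, less where a joint would pass 70% of its speed; a pose out of reach is approached as far as the arm can. A call with a gripper value outside its range is refused whole. The fingers move at their own pace and stop on an object; the grip force is fixed at half the most. Time passes only in rows, so rows that repeat a pose let the fingers close. It gives the time, the measured TCP pose, the force and the opening at its end, in the units of the state.
- ctrl.observe(): the state, without advancing time (a new reading comes with each control period).
- ctrl.capture(name): name is "scene" or "top" or "wrist"; returns a dict with "pixels" (420x560x3 uint8, red, green, blue), "fx", "fy", "cx", "cy" (pixels), "rvec" (rotation vector, rad) and "tvec" (3), from world to camera coordinates, as OpenCV has them. Camera axes: x right, y down, z forward; pixel columns grow to the right and rows downward; lengths in mm; the calibration is good to about 2 mm. A picture is of the moment at which its call begins. There is no depth.
- ctrl.close_job(): hands the job in, once; it reports no verdict.
The state is a dict: "time": time; "joint_pos": joint angles; "qd": joint speeds; "tau": joint torques, N m; "tool_pos": TCP position; "ee_rot": TCP orientation; "force": force on the tool from outside, world axes, zero at the start; "ft_torque": the same for the moment, N m; "gripper_width": finger opening in mm.
Only numpy, scipy, OpenCV 4.12 (cv2) and the standard library are available. Lean on these libraries where they do the work, as an engineer would, in place of code of your own. Each camera call takes 0.05 s, during which the arm holds its last target. There are 200 camera calls.

## Task

One of the three sealed cases on the parking plate has a steel roller loose in it. Working from the robot's left to its right, lift each case well clear of its pad (a few centimetres or more), shake it briskly to and fro a few times, and stand it back upright on its own pad before lifting the next; then hold the one that rattles out over the middle of the empty tray, upright, still and clear of the tray's rim, and finish while still holding it there (if the last one rattles you may take it straight there). Do not bring a quiet case over the tray, do not tip a case over, and leave the other things lying about as they are.

Things in the scene. Friction and masses are not known exactly. Their poses are not given: they have to be found in the camera images.
- case_a: one of three look-alike sealed sheet-steel cases (letters tell nothing about place or contents), 110 (its x) x 56 (its y) x 52 mm high, 0.45 to 0.64 kg in all, a bright lid band (112 x 58 mm) in its top 10 mm. Origin: centre of its underside, z up. Grip it across its 56 mm width at mid-length, 20 to 30 mm up, with 30 N or more for shaking
- case_b: another such case, same as case_a outside. One of the three, any one, has a steel roller (36 mm across, 44 mm long, about 0.33 kg) loose inside, free to roll 33 mm either way from the middle along the case's x axis, from one end wall to the other; the other two are packed solid to about the same weight
- case_c: another such case, same as case_a outside. The rattle cannot be seen or told by weight. Shaken along its length (100 mm strokes at about 0.35 m/s, a short rest after each) the loose roller knocks and lies at the leading end: the wrist moment about the case's y axis then differs by 0.12 to 0.3 N m between the two stroke ends; by under 0.06 for a quiet case
- rack: fixed flat parking plate of aluminium, 130 (its x) x 370 (its y) x 6 mm, on the table; origin: centre of its underside; three black rubber pads, each 120 (x) x 70 mm, tops 8 mm above the table, lie side by side along its y axis, 130 mm apart; on the middle of each stands a case, its length along the plate's x axis
- pad_left (a point): centre of the top of the pad at the plate's +y end, the robot's left
- pad_mid (a point): centre of the top of the middle pad
- pad_right (a point): centre of the top of the pad at the plate's -y end, the robot's right
- tray: fixed empty open sheet-steel tray beyond the plate, 120 (its x) x 200 (its y) x 35 mm high, walls 4 mm; origin: centre of its underside, on the table
- nut: bystander near the left end of the parking plate: big hexagonal steel nut blank, 38 mm across, 18 mm high, origin under its centre
- collar: bystander near the right end of the parking plate: dark steel pipe collar, 48 mm across, 30 mm high, origin under its centre
- angle: bystander beside the tray, on its left: dark angle-iron offcut, 110 mm (its x) x 35 mm (its y), 35 mm high, origin under the centre of its foot
- block: bystander beside the tray, on its right: steel setting block, 50 (its x) x 75 (its y) x 25 mm, origin under its centre
- can: bystander far out on the left: upright spray can, 60 mm across, 170 mm high, origin under its centre
- magnet: bystander out on the right: flat welding magnet, 90 (its x) x 60 x 20 mm, origin under its centre
Things that resemble listed ones, but are neither listed nor needed, are in the scene too. What is shaped like the case_b but orange, pink or purple is not meant.

How it is judged (in metres and radians):
On the way, in this order (a step that is already met when the one before it is completed fails the run):
1. the left case, held clear of its pad while the other two stand on theirs, is moving briskly (over 0.22 m/s): stroke 1 (((height (world z) of case_a above 0.045 m and linear speed of case_a above 0.22 m/s and contact force between case_a and the fingers above 0.5 N) or (height (world z) of case_b above 0.045 m and linear speed of case_b above 0.22 m/s and contact force between case_b and the fingers above 0.5 N) or (height (world z) of case_c above 0.045 m and linear speed of case_c above 0.22 m/s and contact force between case_c and the fingers above 0.5 N)) and distance between any of case_a, case_b, case_c and pad_mid below 0.03 m and distance between any of case_a, case_b, case_c and pad_right below 0.03 m).
2. the left case, still held up, slows (under 0.10 m/s) to turn back for the next stroke (((height (world z) of case_a above 0.045 m and linear speed of case_a below 0.1 m/s and contact force between case_a and the fingers above 0.5 N) or (height (world z) of case_b above 0.045 m and linear speed of case_b below 0.1 m/s and contact force between case_b and the fingers above 0.5 N) or (height (world z) of case_c above 0.045 m and linear speed of case_c below 0.1 m/s and contact force between case_c and the fingers above 0.5 N)) and distance between any of case_a, case_b, case_c and pad_mid below 0.03 m and distance between any of case_a, case_b, case_c and pad_right below 0.03 m).
3. the left case, held clear of its pad while the other two stand on theirs, is moving briskly (over 0.22 m/s): stroke 2 (all of step 1).
4. the middle case, held clear of its pad while the other two stand on theirs, is moving briskly (over 0.22 m/s): stroke 1 (((height (world z) of case_a above 0.045 m and linear speed of case_a above 0.22 m/s and contact force between case_a and the fingers above 0.5 N) or (height (world z) of case_b above 0.045 m and linear speed of case_b above 0.22 m/s and contact force between case_b and the fingers above 0.5 N) or (height (world z) of case_c above 0.045 m and linear speed of case_c above 0.22 m/s and contact force between case_c and the fingers above 0.5 N)) and distance between any of case_a, case_b, case_c and pad_left below 0.03 m and distance between any of case_a, case_b, case_c and pad_right below 0.03 m).
5. the middle case, still held up, slows (under 0.10 m/s) to turn back for the next stroke (((height (world z) of case_a above 0.045 m and linear speed of case_a below 0.1 m/s and contact force between case_a and the fingers above 0.5 N) or (height (world z) of case_b above 0.045 m and linear speed of case_b below 0.1 m/s and contact force between case_b and the fingers above 0.5 N) or (height (world z) of case_c above 0.045 m and linear speed of case_c below 0.1 m/s and contact force between case_c and the fingers above 0.5 N)) and distance between any of case_a, case_b, case_c and pad_left below 0.03 m and distance between any of case_a, case_b, case_c and pad_right below 0.03 m).
6. the middle case, held clear of its pad while the other two stand on theirs, is moving briskly (over 0.22 m/s): stroke 2 (all of step 4).
7. the right case, held clear of its pad while the other two stand on theirs, is moving briskly (over 0.22 m/s): stroke 1 (((height (world z) of case_a above 0.045 m and linear speed of case_a above 0.22 m/s and contact force between case_a and the fingers above 0.5 N) or (height (world z) of case_b above 0.045 m and linear speed of case_b above 0.22 m/s and contact force between case_b and the fingers above 0.5 N) or (height (world z) of case_c above 0.045 m and linear speed of case_c above 0.22 m/s and contact force between case_c and the fingers above 0.5 N)) and distance between any of case_a, case_b, case_c and pad_left below 0.03 m and distance between any of case_a, case_b, case_c and pad_mid below 0.03 m).
8. the right case, still held up, slows (under 0.10 m/s) to turn back for the next stroke (((height (world z) of case_a above 0.045 m and linear speed of case_a below 0.1 m/s and contact force between case_a and the fingers above 0.5 N) or (height (world z) of case_b above 0.045 m and linear speed of case_b below 0.1 m/s and contact force between case_b and the fingers above 0.5 N) or (height (world z) of case_c above 0.045 m and linear speed of case_c below 0.1 m/s and contact force between case_c and the fingers above 0.5 N)) and distance between any of case_a, case_b, case_c and pad_left below 0.03 m and distance between any of case_a, case_b, case_c and pad_mid below 0.03 m).
9. the right case, held clear of its pad while the other two stand on theirs, is moving briskly (over 0.22 m/s): stroke 2 (all of step 7).
At the end, for the whole second after the job is handed in: The rattling case is gripped, still, within 15 degrees of upright, its axis within 45 mm (tray x) and 60 mm (tray y) of the tray centre, its underside 45 to 300 mm above the table, off the tray; the quiet cases stand upright within 25 mm of their starts, let go (((distance between roller_c0 and case_a below 0.075 m and x of case_a in the frame of tray between -0.045 and 0.045 m and y of case_a in the frame of tray between -0.06 and 0.06 m and height (world z) of case_a between 0.045 and 0.3 m and angle between case_a's own z axis and vertical below 0.26 rad and linear speed of case_a below 0.05 m/s and contact force between case_a and the fingers above 1 N and contact force between case_a and tray below 0.2 N and distance of each of case_b, case_c from where it was at the start of the episode below 0.025 m and angle between each of case_b, case_c's own z axis and vertical below 0.1 rad and linear speed of each of case_b, case_c below 0.03 m/s and contact force between each of case_b, case_c and the fingers below 0.1 N) or (distance between roller_c0 and case_b below 0.075 m and x of case_b in the frame of tray between -0.045 and 0.045 m and y of case_b in the frame of tray between -0.06 and 0.06 m and height (world z) of case_b between 0.045 and 0.3 m and angle between case_b's own z axis and vertical below 0.26 rad and linear speed of case_b below 0.05 m/s and contact force between case_b and the fingers above 1 N and contact force between case_b and tray below 0.2 N and distance of each of case_a, case_c from where it was at the start of the episode below 0.025 m and angle between each of case_a, case_c's own z axis and vertical below 0.1 rad and linear speed of each of case_a, case_c below 0.03 m/s and contact force between each of case_a, case_c and the fingers below 0.1 N) or (distance between roller_c0 and case_c below 0.075 m and x of case_c in the frame of tray between -0.045 and 0.045 m and y of case_c in the frame of tray between -0.06 and 0.06 m and height (world z) of case_c between 0.045 and 0.3 m and angle between case_c's own z axis and vertical below 0.26 rad and linear speed of case_c below 0.05 m/s and contact force between case_c and the fingers above 1 N and contact force between case_c and tray below 0.2 N and distance of each of case_a, case_b from where it was at the start of the episode below 0.025 m and angle between each of case_a, case_b's own z axis and vertical below 0.1 rad and linear speed of each of case_a, case_b below 0.03 m/s and contact force between each of case_a, case_b and the fingers below 0.1 N))); the arm keeps its last pose, push and grip.
It fails at once if a quiet case is brought over the tray ((distance between roller_c0 and case_a above 0.075 m and horizontal distance between case_a and tray below 0.07 m) or (distance between roller_c0 and case_b above 0.075 m and horizontal distance between case_b and tray below 0.07 m) or (distance between roller_c0 and case_c above 0.075 m and horizontal distance between case_c and tray below 0.07 m)).
It fails at once if a case is tipped by more than 60 degrees (laid over or dropped on its side) (angle between any of case_a, case_b, case_c's own z axis and vertical above 1.05 rad).
It fails at once if one of the other loose things is pushed more than 30 mm out of its place or tipped over (distance of any of nut, collar, angle, block, can, magnet from where it was at the start of the episode above 0.03 m or angle between any of nut, collar, angle, block, can, magnet's own z axis and vertical above 0.5 rad).
It also fails if it takes over 70 s, if anything falls off the work surface, if the arm or the gripper's body presses on something with over 40 N, if the wrist force passes 120 N, or if a joint passes its speed limit or range.

## Working session

There is one attempt and no reset: what is moved stays moved. The work goes in short steps, Python scripts to look and compute and a tool call to move; the robot and the scene stay as the last step left them, time stands still between calls to the robot, and variables do not carry over. Pictures are saved under pics/ and viewed, about 8 in all and at most 12, crops included, and the job is handed in when it is done.

Besides the shell and the picture viewer there is one more tool, called after "Request:" by a JSON object that holds its "api" and its "payload", one argument or row to a line. apply_moves: Moves the arm, as the interface text tells. Its arguments: {"type":"object","properties":{"series":{"type":"array","items":{"type":"number"}}},"required":["series"]}

```bash
ls; mkdir -p pics; python3 - <<'E'
from plant import ctrl
import cv2
print(ctrl.observe(), ctrl.tip_reach)
for n in ("scene","top"):
    c=ctrl.capture(n); cv2.imwrite(f"pics/{n}0.png",c["pixels"][:,:,::-1]); print(n,{k:c[k] for k in c if k!="pixels"})
E
```

```text
pics
{'time': 0.0, 'joint_pos': array([ 1.59760677e+00,  2.55727534e-01,  1.06995284e-01, -4.94449031e-04,
       -1.42391649e+00, -2.84630308e-01]), 'qd': array([-0.00065931, -0.00034678,  0.00133045, -0.00040894, -0.00191593,
       -0.00376849]), 'tau': array([ 1.32139844e-04, -3.86627305e+01,  2.37932307e+01,  5.36499292e+00,
       -6.24039414e-03, -1.00846128e-05]), 'tool_pos': array([140.03404467, 531.36898636, 241.39938483]), 'ee_rot': array([ 0.09025251, -0.70116677,  0.09160015,  0.70130525]), 'force': array([ 1.08743808, -0.94452274,  0.32068514]), 'ft_torque': array([ 0.01243879, -0.00464622, -0.03891066]), 'gripper_width': 85.02308842273405} 11.0
scene {'fx': 399.63656250937123, 'fy': 399.63656250937123, 'cx': 276.8769042999828, 'cy': 205.31880046448174, 'rvec': array([ 1.00089939,  2.46807909, -1.05940056]), 'tvec': array([ 345.29236525, -206.6577968 , 1356.01591644])}
top {'fx': 385.2580213203274, 'fy': 385.2580213203274, 'cx': 279.49829010670953, 'cy': 208.93810648989032, 'rvec': array([ 2.00990551, -2.21109144,  0.24118768]), 'tvec': array([ 48.17720049, 494.18422017, 873.54446594])}
```

View pics/scene0.png

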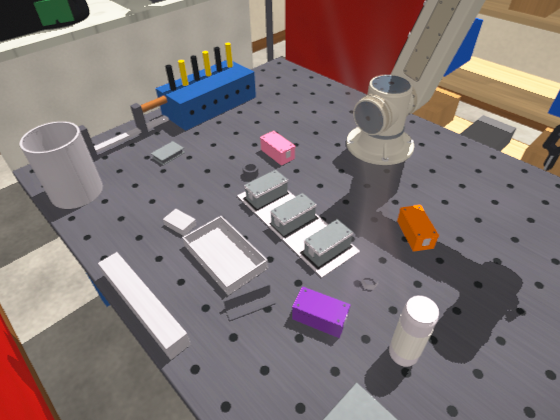

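View pics/top0.png

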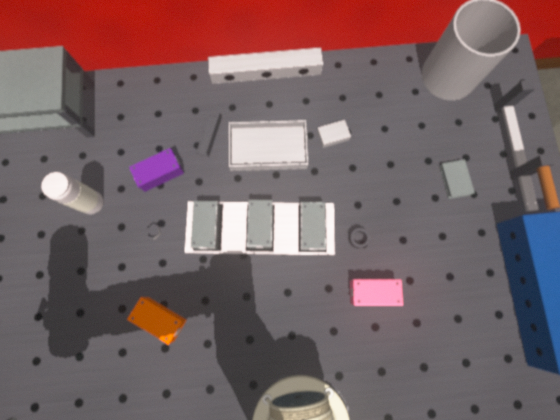

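The scene view shows three grey cases at about (267,188), (293,214) and (329,242) on the white plate, with the tray at (224,253). The top view shows the cases at (206,225), (260,225) and (313,225), the tray at (268,145), the nut at (153,230) and the collar at (359,237). The orange, pink and purple decoys don't count. Next I'll measure the plate, lids and tray in the top view.

```bash
cat > h.py <<'E'
import numpy as np, cv2
from plant import ctrl
def cast(c,uv,z):
    R=cv2.Rodrigues(c["rvec"])[0]; K=np.array([[c["fx"],0,c["cx"]],[0,c["fy"],c["cy"]],[0,0,1]])
    o=-R.T@c["tvec"]; uv=np.atleast_2d(uv).astype(float)
    d=(R.T@np.linalg.inv(K)@np.c_[uv,np.ones(len(uv))].T).T
    return o+d*((z-o[2])/d[:,2])[:,None]
def proj(c,p):
    K=np.array([[c["fx"],0,c["cx"]],[0,c["fy"],c["cy"]],[0,0,1]])
    return cv2.projectPoints(np.atleast_2d(p).astype(float),c["rvec"],c["tvec"],K,None)[0].reshape(-1,2)
E
python3 - <<'E'
from h import *
np.set_printoptions(precision=1,suppress=True)
c=ctrl.capture("top"); im=c["pixels"]
s=ctrl.capture("scene"); print("tcp in top/scene",proj(c,[140,531,242]),proj(s,[140,531,242]))
hsv=cv2.cvtColor(im,cv2.COLOR_RGB2HSV)
roi=im[190:265,175:345]
g=cv2.cvtColor(im,cv2.COLOR_RGB2GRAY)
print("row225",g[225,180:345:3]); print("col206",g[195:262:2,206]); print("px",im[225,206],im[225,232],im[225,170],im[205,206])
# plate: white outline
m=np.zeros_like(g); m[195:262,178:342]=(g[195:262,178:342]>110)*255
m=cv2.morphologyEx(m,cv2.MORPH_CLOSE,np.ones((5,5)))
k=max(cv2.findContours(m,0,2)[0],key=cv2.contourArea); r=cv2.minAreaRect(k); b=cv2.boxPoints(r)
w=cast(c,b,6); print("plate",w[:,:2],w.mean(0),[np.linalg.norm(w[i]-w[i-1]) for i in range(4)])
m=np.zeros_like(g); m[112:180,222:315]=(g[112:180,222:315]>110)*255
m=cv2.morphologyEx(m,cv2.MORPH_CLOSE,np.ones((5,5)))
k=max(cv2.findContours(m,0,2)[0],key=cv2.contourArea); b=cv2.boxPoints(cv2.minAreaRect(k))
print(b); w=cast(c,b,35); print("tray",w[:,:2],w.mean(0),[np.linalg.norm(w[i]-w[i-1]) for i in range(4)])
crop=np.vstack([cv2.resize(im[105:265,140:400][:, :],None,fx=3,fy=3,interpolation=cv2.INTER_CUBIC)])
cv2.imwrite("pics/crop1.png",crop[:,:,::-1])
E
```

```text
tcp in top/scene [[-10.5 417.9]] [[565.7 181.2]]
row225 [109 107 195 248 190 163 163 163 163 165 166 166 130  77 187 248 248 248
 249 249 248 249 182 164 170 169 169 168 167 169 169 147 248 248 249 249
 249 249 249 237 131 171 167 166 166 168 167 169 174 245 249 240 113 114
 112]
col206 [ 95  76  82 135 164 166 165 168 165 165 165 164 165 165 164 163 166 165
 165 163 164 164 164 165 164 165 179 151 210 183 107  83  76  88]
px [161 164 159] [252 248 247] [113 105 110] [166 167 162]
plate [[ 567.7  254.2]
 [ 528.2 -159.9]
 [ 362.  -138.2]
 [ 400.1  260.8]] [464.5  54.2   6. ] [np.float64(167.70914311029466), np.float64(416.0234457857599), np.float64(167.66270108107304), np.float64(400.8509170217663)]
[[222. 112.]
 [314. 112.]
 [314. 179.]
 [222. 179.]]
tray [[ 771.4  124.7]
 [ 748.8 -113.3]
 [ 568.6  -92.6]
 [ 590.4  136.2]] [669.8  13.8  35. ] [np.float64(181.38447635451726), np.float64(239.0629064171243), np.float64(181.40665462102334), np.float64(229.79128911997742)]
```

View pics/crop1.png

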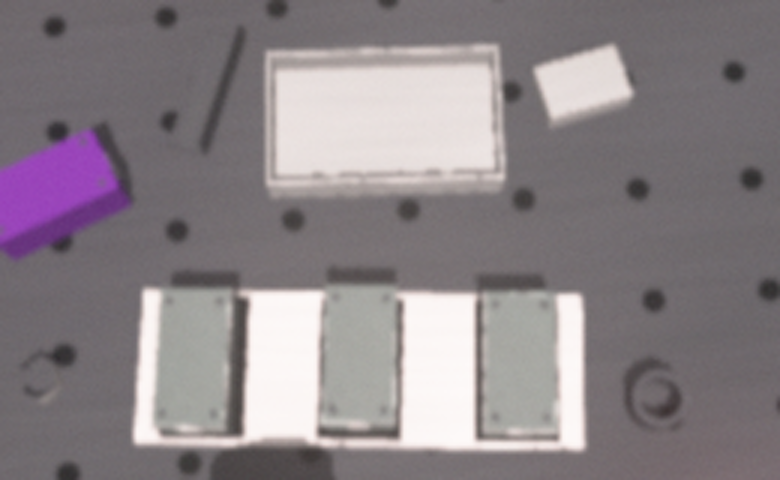

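The crop confirms three grey-green cases on the white plate, at crop (198,360), (360,360) and (518,362). The tray is at (385,115), the collar at (655,395) and the nut at (42,378). My brightness threshold let the table in, so I'm refining it.

```bash
python3 - <<'E'
from h import *
np.set_printoptions(precision=1,suppress=True)
c=ctrl.capture("top"); im=c["pixels"].astype(int); g=cv2.cvtColor(c["pixels"],cv2.COLOR_RGB2GRAY)
def rect(m,z,name):
    k=max(cv2.findContours(m,0,cv2.CHAIN_APPROX_NONE)[0],key=cv2.contourArea); r=cv2.minAreaRect(k); b=cv2.boxPoints(r)
    ctr=b.mean(0); b=ctr+(b-ctr)*(1+1/np.array([np.linalg.norm(b[0]-b[1]),np.linalg.norm(b[1]-b[2])]).mean())
    w=cast(c,b,z); L=[np.linalg.norm(w[i]-w[i-1]) for i in range(4)]
    i=int(np.argmax(L)); e=w[i]-w[i-1]; e=e if e[0]>0 else -e
    print(name,"px",ctr,"centre",w.mean(0),"sides",np.array(L),"long-axis deg",np.degrees(np.arctan2(e[1],e[0])),"\n",w[:,:2].tolist() if 0 else "")
    return w
lid=((im[:,:,1]-im[:,:,0]>=0)&(g>145)&(g<200)).astype(np.uint8)*255
lid=cv2.morphologyEx(lid,cv2.MORPH_OPEN,np.ones((3,3)))
for n,(a,b) in dict(left=(186,226),mid=(242,278),right=(295,330)).items():
    m=np.zeros_like(lid); m[190:262,a:b]=lid[190:262,a:b]; m=cv2.morphologyEx(m,cv2.MORPH_CLOSE,np.ones((5,5))); rect(m,60,n)
crop=lambda pts:np.array(pts)/3.+[140,105]-[0.33,.33]
for n,p,z in (("plate",[(143,289),(583,293),(586,450),(134,444)],6),("tray rim",[(265,51),(498,45),(504,178),(266,186)],35)):
    w=cast(c,crop(p),z); print(n,w[:,:2],w.mean(0),np.array([np.linalg.norm(w[i]-w[i-1]) for i in range(4)]), np.degrees(np.arctan2((w[0]-w[3]+w[1]-w[2])[1],(w[0]-w[3]+w[1]-w[2])[0])))
s=ctrl.observe(); from scipy.spatial.transform import Rotation as R
print(R.from_quat(s["ee_rot"],scalar_first=True).as_matrix())
E
```

```text
left px [203.5 223.5] centre [477.7 183.6  60. ] sides [106.8  51.9 106.7  50.6] long-axis deg -2.705735018917169 
 
mid px [260. 222.] centre [468.5  50.1  60. ] sides [99.6 49.6 99.6 48.4] long-axis deg -4.51795395187247 
 
right px [313.5 225. ] centre [449.3 -75.4  60. ] sides [104.2  47.  104.2  45.9] long-axis deg -6.863142247316689 
 
plate [[ 549.7  231.2]
 [ 510.8 -139.7]
 [ 378.8 -125.5]
 [ 419.1  244.4]] [464.6  52.6   6. ] [131.2 373.  132.8 372.1] -5.954058538433935
tray rim [[742.9 111. ]
 [729.5 -89.4]
 [609.2 -81.2]
 [621.1 118.3]] [675.7  14.7  35. ] [122.  200.8 120.5 199.8] -3.6686081567762607
[[-0.  -0.3 -1. ]
 [-0.  -1.   0.3]
 [-1.   0.  -0. ]]
```

Plate, tray and lids agree with the given sizes. The plate is centred at (464.6, 52.6) with yaw -6.0°, and the tray at (675.7, 14.7). Next I'll work out the hover over the left pad.

```bash
cat >> h.py <<'E'
from scipy.spatial.transform import Rotation as R
PY=np.radians(-5.95)
ex=np.array([np.cos(PY),np.sin(PY),0]); ey=np.array([-np.sin(PY),np.cos(PY),0])
PL=np.array([464.6,52.6,0]); PAD={"left":PL+130*ey,"mid":PL,"right":PL-130*ey}
TRAY=np.array([675.7,14.7,0])
def plan(xyz,yaw=PY,label=""):
    "turn/shift units from the measured pose to a tool-down target; tool y = -case y, z = -case x"
    s=ctrl.observe(); A=R.from_quat(s["ee_rot"],scalar_first=True)
    e=np.array([np.cos(yaw),np.sin(yaw),0]); f=np.array([-np.sin(yaw),np.cos(yaw),0])
    B=R.from_matrix(np.c_[[0,0,-1.],-f,-e])
    print(label,"turn",np.round(np.degrees((A.inv()*B).as_rotvec())/5,2),"shift",np.round(A.inv().apply(np.asarray(xyz)-s["tool_pos"])/50,2))
E
python3 - <<'E'
from h import *
for k in PAD: print(k,PAD[k])
p=PAD["left"]; plan([p[0],p[1],180],label="hover left")
E
```

```text
left [478.07587013 181.89965555   0.        ]
mid [464.6  52.6   0. ]
right [451.12412987 -76.69965555   0.        ]
hover left turn [-1.76  0.   -0.01] shift [ 1.24  5.04 -8.32]
```

Request:
{"api": "apply_moves", "payload": {
  "series": [-0.2, 0, 0, 0.12, 0.5, -0.83, 0, -0.4, 0, 0, 0.25, 1.0, -1.66, 0, -0.6, 0, 0, 0.37, 1.5, -2.5, 0, -0.8, 0, 0, 0.5, 2.0, -3.33, 0, -1.0, 0, 0, 0.62, 2.5, -4.16, 0, -1.2, 0, 0, 0.74, 3.0, -5.0, 0, -1.4, 0, 0, 0.87, 3.5, -5.8, 0, -1.55, 0, 0, 1.0, 4.0, -6.6, 0]
}}

```text
time: 1.05
tool_pos: [409.2, 252.4, 192.0]
ee_rot: [-0.043, 0.706, -0.043, -0.706]
force: [1.3, 0.6, -0.0]
gripper_width: 85.2
```

```bash
python3 - <<'E'
from h import *
p=PAD["left"]; plan([p[0],p[1],180],label="hover left"); print(ctrl.observe()["tool_pos"],ctrl.observe()["time"])
E
```

```text
hover left turn [-0.2 -0.  -0. ] shift [ 0.24  1.23 -1.54]
[409.22550665 252.43018063 192.02018302] 1.05
```

Request:
{"api": "apply_moves", "payload": {
  "series": [-0.1, 0, 0, 0.1, 0.5, -0.6, 0, -0.2, 0, 0, 0.24, 1.0, -1.2, 0, -0.2, 0, 0, 0.24, 1.23, -1.54, 0, -0.2, 0, 0, 0.24, 1.23, -1.54, 0, -0.2, 0, 0, 0.24, 1.23, -1.54, 0]
}}

```text
time: 1.55
tool_pos: [478.2, 181.8, 179.8]
ee_rot: [0.037, -0.706, 0.037, 0.706]
force: [-0.1, 0.1, -1.1]
gripper_width: 85.2
```

```bash
python3 - <<'E'
from h import *
p=PAD["left"]; plan([p[0],p[1],27],label="grasp left"); s=ctrl.observe(); print(s["tool_pos"],s["time"],s["qd"])
c=ctrl.capture("wrist"); im=c["pixels"].copy()
for q,col in ((p,(255,0,0)),):
    for sx in(-1,1):
        for sy in(-1,1):
            u=proj(c,q+ex*56*sx+ey*29*sy+[0,0,60])[0]; cv2.circle(im,tuple(int(v) for v in np.round(u)),4,col,1); print(u)
cv2.imwrite("pics/w1.png",im[:,:,::-1])
E
```

```text
grasp left turn [-0.02  0.   -0.01] shift [ 3.06 -0.    0.  ]
[478.18583747 181.80007925 179.80726928] 1.55 [ 0.02850284 -0.0125096  -0.00692419 -0.00111424  0.00160062 -0.00258183]
[314.30042543 273.27307235]
[248.09381074 273.40168294]
[318.38982365 142.68665037]
[243.29921936 142.77807079]
```

View pics/w1.png

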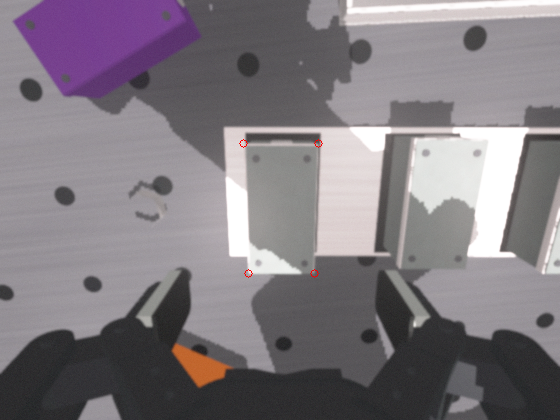

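The wrist view shows the predicted lid corners (red) landing on the left case's lid at (246..318, 142..274), within about 2 mm. Nothing lies where the fingers go down. I'll descend and grip.

Request:
{"api": "apply_moves", "payload": {
  "series": [0, 0, 0, 0.6, 0, 0, 0, 0, 0, 0, 1.2, 0, 0, 0, 0, 0, 0, 1.8, 0, 0, 0, 0, 0, 0, 2.4, 0, 0, 0, 0, 0, 0, 2.8, 0, 0, 0, 0, 0, 0, 3.0, 0, 0, 0, 0, 0, 0, 3.06, 0, 0, 0, 0, 0, 0, 3.06, 0, 0, 0]
}}

```text
time: 2.4
tool_pos: [478.1, 182.8, 27.6]
ee_rot: [-0.037, 0.706, -0.037, -0.706]
force: [0.3, 0.4, 0.0]
gripper_width: 85.6
```

Request:
{"api": "apply_moves", "payload": {
  "series": [0, 0, 0, 0, 0, 0, 1, 0, 0, 0, 0, 0, 0, 1, 0, 0, 0, 0, 0, 0, 1, 0, 0, 0, 0, 0, 0, 1, 0, 0, 0, 0, 0, 0, 1, 0, 0, 0, 0, 0, 0, 1, 0, 0, 0, 0, 0, 0, 1, 0, 0, 0, 0, 0, 0, 1]
}}

```text
time: 3.2
tool_pos: [478.8, 183.1, 28.9]
ee_rot: [-0.037, 0.707, -0.036, -0.705]
force: [-0.9, 0.5, 6.5]
gripper_width: 55.2
```

Request:
{"api": "apply_moves", "payload": {
  "series": [0, 0, 0, -0.2, 0, 0, 1, 0, 0, 0, -0.5, 0, 0, 1, 0, 0, 0, -0.9, 0, 0, 1, 0, 0, 0, -1.3, 0, 0, 1, 0, 0, 0, -1.6, 0, 0, 1, 0, 0, 0, -1.8, 0, 0, 1, 0, 0, 0, -1.8, 0, 0, 1, 0, 0, 0, -1.8, 0, 0, 1]
}}

```text
time: 4.0
tool_pos: [477.9, 182.9, 118.2]
ee_rot: [-0.037, 0.707, -0.036, -0.706]
force: [-0.5, -0.4, -6.3]
gripper_width: 55.3
```

```bash
python3 - <<'E'
from h import *
s=ctrl.observe(); print(s["time"],s["tool_pos"],s["gripper_width"],s["force"],s["ft_torque"],"about case y:",s["ft_torque"]@ey)
E
```

```text
4.0 [477.90225158 182.86014931 118.20708486] 55.346537761796725 [-0.51177517 -0.39923877 -6.32959058] [-0.09589153  0.01312066 -0.04424603] about case y: 0.0031098040661888243
```

Request:
{"api": "apply_moves", "payload": {
  "series": [0, 0, 0, 0, 0, 0.5, 1, 0, 0, 0, 0, 0, 1, 1, 0, 0, 0, 0, 0, 1, 1, 0, 0, 0, 0, 0, 1, 1]
}}

```text
time: 4.4
tool_pos: [427.5, 187.8, 117.5]
ee_rot: [-0.036, 0.706, -0.036, -0.706]
force: [0.3, 0.2, -5.2]
gripper_width: 55.6
```

Request:
{"api": "apply_moves", "payload": {
  "series": [0, 0, 0, 0, 0, -0.7, 1, 0, 0, 0, 0, 0, -1.4, 1, 0, 0, 0, 0, 0, -2, 1, 0, 0, 0, 0, 0, -2, 1, 0, 0, 0, 0, 0, -2, 1, 0, 0, 0, 0, 0, -2, 1, 0, 0, 0, 0, 0, -2, 1, 0, 0, 0, 0, 0, -2, 1]
}}

```text
time: 5.2
tool_pos: [526.5, 177.7, 117.6]
ee_rot: [-0.036, 0.706, -0.036, -0.706]
force: [-0.1, -0.5, -5.7]
gripper_width: 55.4
```

```bash
cat > m.py <<'E'
from h import *
s=ctrl.observe(); print(s["time"],s["tool_pos"].round(1),s["gripper_width"].round(1),s["force"].round(2),s["ft_torque"].round(3),"about case y:",round(s["ft_torque"]@ey,3))
E
python3 m.py
```

```text
Traceback (most recent call last):
  File "m.py", line 2, in <module>
    s=ctrl.observe(); print(s["time"],s["tool_pos"].round(1),s["gripper_width"].round(1),s["force"].round(2),s["ft_torque"].round(3),"about case y:",round(s["ft_torque"]@ey,3))
                                                             ^^^^^^^^^^^^^^^^^^^^^^^^
AttributeError: 'float' object has no attribute 'round'
```

Request:
{"api": "apply_moves", "payload": {
  "series": [0, 0, 0, 0, 0, 0.7, 1, 0, 0, 0, 0, 0, 1.4, 1, 0, 0, 0, 0, 0, 2, 1, 0, 0, 0, 0, 0, 2, 1, 0, 0, 0, 0, 0, 2, 1, 0, 0, 0, 0, 0, 2, 1, 0, 0, 0, 0, 0, 2, 1, 0, 0, 0, 0, 0, 2, 1]
}}

```text
time: 6.0
tool_pos: [427.5, 187.8, 117.5]
ee_rot: [-0.036, 0.706, -0.036, -0.706]
force: [-0.0, 0.1, -5.0]
gripper_width: 55.5
```

```bash
python3 m.py
```

```text
Traceback (most recent call last):
  File "m.py", line 2, in <module>
    s=ctrl.observe(); print(s["time"],s["tool_pos"].round(1),s["gripper_width"].round(1),s["force"].round(2),s["ft_torque"].round(3),"about case y:",round(s["ft_torque"]@ey,3))
                                                             ^^^^^^^^^^^^^^^^^^^^^^^^
AttributeError: 'float' object has no attribute 'round'
```

Request:
{"api": "apply_moves", "payload": {
  "series": [0, 0, 0, 0, 0, -0.7, 1, 0, 0, 0, 0, 0, -1.4, 1, 0, 0, 0, 0, 0, -2, 1, 0, 0, 0, 0, 0, -2, 1, 0, 0, 0, 0, 0, -2, 1, 0, 0, 0, 0, 0, -2, 1, 0, 0, 0, 0, 0, -2, 1, 0, 0, 0, 0, 0, -2, 1]
}}

```text
time: 6.8
tool_pos: [526.5, 177.7, 117.8]
ee_rot: [-0.036, 0.706, -0.036, -0.706]
force: [-0.6, -0.2, -5.4]
gripper_width: 55.7
```

```bash
python3 m.py
```

```text
Traceback (most recent call last):
  File "m.py", line 2, in <module>
    s=ctrl.observe(); print(s["time"],s["tool_pos"].round(1),s["gripper_width"].round(1),s["force"].round(2),s["ft_torque"].round(3),"about case y:",round(s["ft_torque"]@ey,3))
                                                             ^^^^^^^^^^^^^^^^^^^^^^^^
AttributeError: 'float' object has no attribute 'round'
```

Request:
{"api": "apply_moves", "payload": {
  "series": [0, 0, 0, 0, 0, 0.7, 1, 0, 0, 0, 0, 0, 1.4, 1, 0, 0, 0, 0, 0, 2, 1, 0, 0, 0, 0, 0, 2, 1, 0, 0, 0, 0, 0, 2, 1, 0, 0, 0, 0, 0, 2, 1, 0, 0, 0, 0, 0, 2, 1, 0, 0, 0, 0, 0, 2, 1]
}}

```text
time: 7.6
tool_pos: [427.5, 187.8, 117.6]
ee_rot: [-0.036, 0.706, -0.036, -0.706]
force: [-1.4, -0.2, -5.6]
gripper_width: 55.4
```

```bash
python3 m.py; python3 - <<'E'
from h import *
p=PAD["left"]; plan([478.5,183,118],label="above"); plan([478.5,183,29],label="down")
E
```

```text
above turn [ 0.01 -0.   -0.  ] shift [-0.01 -0.01 -1.02]
down turn [ 0.01 -0.   -0.  ] shift [ 1.77 -0.01 -1.02]Traceback (most recent call last):
  File "m.py", line 2, in <module>
    s=ctrl.observe(); print(s["time"],s["tool_pos"].round(1),s["gripper_width"].round(1),s["force"].round(2),s["ft_torque"].round(3),"about case y:",round(s["ft_torque"]@ey,3))
                                                             ^^^^^^^^^^^^^^^^^^^^^^^^
AttributeError: 'float' object has no attribute 'round'
```

The reading script failed on a formatting slip. The strokes themselves ran, so I'll fix the script and repeat two strokes with readings.

```bash
sed -i 's/s\["gripper_width"\].round(1)/round(s["gripper_width"],1)/' m.py; python3 m.py
```

```text
7.6 [427.5 187.8 117.6] 55.4 [-1.37 -0.17 -5.56] [ 0.041  0.056 -0.004] about case y: 0.06
```

Request:
{"api": "apply_moves", "payload": {
  "series": [0, 0, 0, 0, 0, -0.7, 1, 0, 0, 0, 0, 0, -1.4, 1, 0, 0, 0, 0, 0, -2, 1, 0, 0, 0, 0, 0, -2, 1, 0, 0, 0, 0, 0, -2, 1, 0, 0, 0, 0, 0, -2, 1, 0, 0, 0, 0, 0, -2, 1, 0, 0, 0, 0, 0, -2, 1]
}}

```text
time: 8.4
tool_pos: [526.5, 177.8, 117.9]
ee_rot: [-0.036, 0.706, -0.036, -0.706]
force: [-0.1, 0.1, -5.5]
gripper_width: 55.1
```

```bash
python3 m.py
```

```text
8.4 [526.5 177.8 117.9] 55.1 [-0.13  0.13 -5.46] [-0.079 -0.131  0.005] about case y: -0.138
```

Request:
{"api": "apply_moves", "payload": {
  "series": [0, 0, 0, 0, 0, 0.7, 1, 0, 0, 0, 0, 0, 1.4, 1, 0, 0, 0, 0, 0, 2, 1, 0, 0, 0, 0, 0, 2, 1, 0, 0, 0, 0, 0, 2, 1, 0, 0, 0, 0, 0, 2, 1, 0, 0, 0, 0, 0, 2, 1, 0, 0, 0, 0, 0, 2, 1]
}}

```text
time: 9.2
tool_pos: [427.5, 187.9, 117.7]
ee_rot: [-0.036, 0.706, -0.036, -0.706]
force: [-0.4, 0.8, -5.2]
gripper_width: 55.2
```

```bash
python3 m.py; python3 - <<'E'
from h import *
plan([478.5,183,118],label="above"); plan([478.5,183,29],label="down")
E
```

```text
9.2 [427.5 187.9 117.7] 55.2 [-0.43  0.77 -5.22] [0.006 0.077 0.025] about case y: 0.078
above turn [ 0.01 -0.   -0.  ] shift [-0.01 -0.01 -1.02]
down turn [ 0.01 -0.   -0.  ] shift [ 1.77 -0.01 -1.02]
```

The left case's moment about its y axis reads +0.06, −0.14, +0.08 across stroke ends, a difference of about 0.2. That suggests a rattle, though the sign is opposite to what I'd expect, so I'll compare it with the others. Putting it back now.

Request:
{"api": "apply_moves", "payload": {
  "series": [0, 0, 0, 0, 0, -0.3, 1, 0, 0, 0, 0, 0, -0.7, 1, 0, 0, 0, 0, 0, -0.95, 1, 0, 0, 0, 0, -0.01, -1.02, 1, 0, 0, 0, 0, -0.01, -1.02, 1, 0, 0, 0, 0, -0.01, -1.02, 1]
}}

```text
time: 9.8
tool_pos: [477.7, 183.0, 117.4]
ee_rot: [0.036, -0.706, 0.037, 0.706]
force: [0.4, 0.0, -5.8]
gripper_width: 55.0
```

Request:
{"api": "apply_moves", "payload": {
  "series": [0, 0, 0, 0.3, 0, 0, 1, 0, 0, 0, 0.7, 0, 0, 1, 0, 0, 0, 1.1, 0, 0, 1, 0, 0, 0, 1.4, 0, 0, 1, 0, 0, 0, 1.6, 0, 0, 1, 0, 0, 0, 1.7, 0, 0, 1, 0, 0, 0, 1.76, 0, 0, 1, 0, 0, 0, 1.78, 0, 0, 1]
}}

```text
time: 10.6
tool_pos: [477.7, 183.2, 29.0]
ee_rot: [0.036, -0.706, 0.036, 0.706]
force: [-4.5, 0.2, 1.1]
gripper_width: 55.7
```

```bash
python3 m.py
```

```text
10.6 [477.7 183.2  29. ] 55.7 [-4.53  0.22  1.1 ] [-0.007  1.272  0.02 ] about case y: 1.265
```

Request:
{"api": "apply_moves", "payload": {
  "series": [0, 0, 0, 0, 0, 0, 0, 0, 0, 0, 0, 0, 0, 0, 0, 0, 0, 0, 0, 0, 0, 0, 0, 0, 0, 0, 0, 0, 0, 0, 0, 0, 0, 0, 0, 0, 0, 0, 0, 0, 0, 0]
}}

```text
time: 11.2
tool_pos: [477.9, 183.2, 29.1]
ee_rot: [-0.036, 0.706, -0.036, -0.706]
force: [0.5, -0.6, -0.5]
gripper_width: 85.3
```

Request:
{"api": "apply_moves", "payload": {
  "series": [0, 0, 0, -0.4, 0, 0, 0, 0, 0, 0, -0.9, 0, 0, 0, 0, 0, 0, -1.5, 0, 0, 0, 0, 0, 0, -2.1, 0, 0, 0, 0, 0, 0, -2.5, 0, 0, 0, 0, 0, 0, -2.6, 0, 0, 0, 0, 0, 0, -2.6, 0, 0, 0]
}}

```text
time: 11.9
tool_pos: [478.0, 183.4, 159.4]
ee_rot: [-0.037, 0.706, -0.036, -0.706]
force: [-0.5, -0.2, -0.1]
gripper_width: 85.5
```

```bash
python3 m.py; python3 - <<'E'
from h import *
p=PAD["mid"]; plan([p[0],p[1],160],label="hover mid")
for n in ("top",):
    c=ctrl.capture(n); cv2.imwrite("pics/t2.png",cv2.resize(c["pixels"][100:300,100:400],None,fx=2.6,fy=2.6)[:,:,::-1])
E
```

```text
11.9 [478.  183.4 159.4] 85.5 [-0.52 -0.24 -0.14] [ 0.014  0.047 -0.008] about case y: 0.048
hover mid turn [ 0.01 -0.01  0.01] shift [-0.01  2.63 -0.  ]
```

View pics/t2.png

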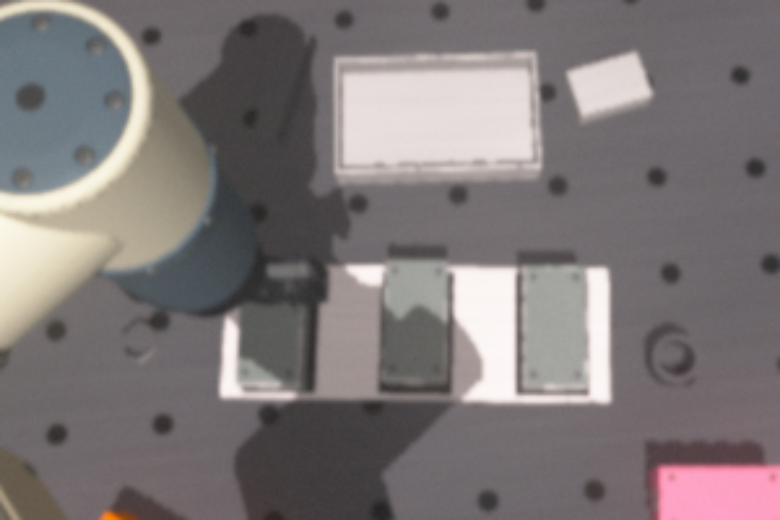

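The view shows the left case back upright on its pad at about (270,345), with the middle one at (416,325) and the right one at (553,330) in place. Next, the middle case.

Request:
{"api": "apply_moves", "payload": {
  "series": [0, 0, 0, 0, 0.5, 0, 0, 0, 0, 0, 0, 1.2, 0, 0, 0, 0, 0, 0, 1.9, 0, 0, 0, 0, 0, 0, 2.4, 0, 0, 0, 0, 0, 0, 2.63, 0, 0, 0, 0, 0, 0, 2.63, 0, 0, 0, 0, 0, 0, 2.63, 0, 0]
}}

```text
time: 12.65
tool_pos: [463.8, 52.6, 157.7]
ee_rot: [0.036, -0.705, 0.037, 0.707]
force: [0.4, -0.3, -0.8]
gripper_width: 85.1
```

```bash
python3 m.py; python3 - <<'E'
from h import *
p=PAD["mid"]; plan([p[0],p[1],27],label="grasp mid")
c=ctrl.capture("wrist"); im=c["pixels"].copy()
for sx in(-1,1):
    for sy in(-1,1):
        u=proj(c,p+ex*56*sx+ey*29*sy+[0,0,60])[0]; cv2.circle(im,tuple(int(v) for v in np.round(u)),4,(255,0,0),1)
cv2.imwrite("pics/w2.png",im[:,:,::-1])
E
```

```text
12.65 [463.8  52.6 157.7] 85.1 [ 0.43 -0.25 -0.81] [ 0.068 -0.06   0.003] about case y: -0.053
grasp mid turn [ 0.01  0.02 -0.01] shift [ 2.61 -0.   -0.02]
```

View pics/w2.png

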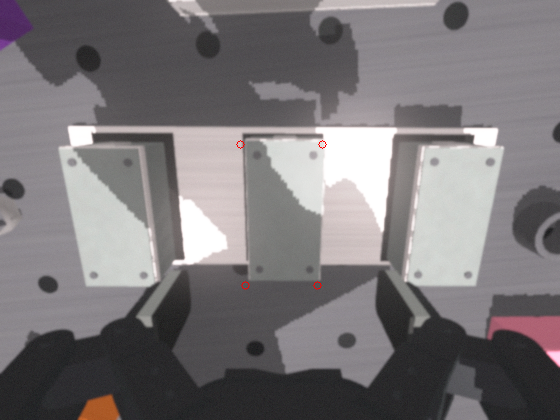

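The wrist view shows the middle case about 3 mm farther out in x and 2 mm farther right than predicted: lid (245..323, 139..280) against circles (240..322, 144..285). I'm adjusting for that, then descending and gripping.

Request:
{"api": "apply_moves", "payload": {
  "series": [0, 0, 0, 0.5, 0.02, -0.05, 0, 0, 0, 0, 1.0, 0.04, -0.08, 0, 0, 0, 0, 1.6, 0.04, -0.08, 0, 0, 0, 0, 2.1, 0.04, -0.08, 0, 0, 0, 0, 2.45, 0.04, -0.08, 0, 0, 0, 0, 2.58, 0.04, -0.08, 0, 0, 0, 0, 2.6, 0.04, -0.08, 0, 0, 0, 0, 2.6, 0.04, -0.08, 0]
}}

```text
time: 13.5
tool_pos: [468.1, 51.0, 28.4]
ee_rot: [0.036, -0.706, 0.036, 0.706]
force: [0.5, 1.4, 0.6]
gripper_width: 85.6
```

Request:
{"api": "apply_moves", "payload": {
  "series": [0, 0, 0, 0, 0, 0, 1, 0, 0, 0, 0, 0, 0, 1, 0, 0, 0, 0, 0, 0, 1, 0, 0, 0, 0, 0, 0, 1, 0, 0, 0, 0, 0, 0, 1, 0, 0, 0, 0, 0, 0, 1, 0, 0, 0, 0, 0, 0, 1]
}}

```text
time: 14.2
tool_pos: [468.9, 51.1, 29.6]
ee_rot: [-0.036, 0.707, -0.036, -0.706]
force: [-1.1, -1.2, 5.6]
gripper_width: 55.4
```

```bash
python3 m.py
```

```text
14.2 [468.9  51.1  29.6] 55.4 [-1.1  -1.2   5.59] [-0.151  0.419  0.018] about case y: 0.401
```

```bash
cat > m.py <<'E'
from h import *
S=[ctrl.observe()]
for i in range(4): ctrl.capture("wrist"); S.append(ctrl.observe())
s=S[-1]; t=[round(float(k["ft_torque"]@ey),3) for k in S]
print(s["time"],s["tool_pos"].round(1),round(s["gripper_width"],1),s["force"].round(1),"about case y:",t,"mean",np.mean(t).round(3))
E
```

Request:
{"api": "apply_moves", "payload": {
  "series": [0, 0, 0, -0.2, 0, 0, 1, 0, 0, 0, -0.5, 0, 0, 1, 0, 0, 0, -0.9, 0, 0, 1, 0, 0, 0, -1.3, 0, 0, 1, 0, 0, 0, -1.6, 0, 0, 1, 0, 0, 0, -1.8, 0, 0, 1, 0, 0, 0, -1.8, 0, 0, 1]
}}

```text
time: 14.9
tool_pos: [469.2, 51.3, 120.8]
ee_rot: [-0.036, 0.707, -0.035, -0.705]
force: [-0.3, 0.9, -6.3]
gripper_width: 55.7
```

Request:
{"api": "apply_moves", "payload": {
  "series": [0, 0, 0, 0, 0, 0.5, 1, 0, 0, 0, 0, 0, 1, 1, 0, 0, 0, 0, 0, 1, 1, 0, 0, 0, 0, 0, 1, 1]
}}

```text
time: 15.3
tool_pos: [418.8, 56.3, 120.1]
ee_rot: [-0.036, 0.707, -0.035, -0.705]
force: [0.2, 0.7, -5.6]
gripper_width: 55.3
```

Request:
{"api": "apply_moves", "payload": {
  "series": [0, 0, 0, 0, 0, -0.7, 1, 0, 0, 0, 0, 0, -1.4, 1, 0, 0, 0, 0, 0, -2, 1, 0, 0, 0, 0, 0, -2, 1, 0, 0, 0, 0, 0, -2, 1, 0, 0, 0, 0, 0, -2, 1]
}}

```text
time: 15.9
tool_pos: [517.8, 46.0, 119.6]
ee_rot: [-0.036, 0.706, -0.036, -0.706]
force: [-0.3, 0.2, -4.3]
gripper_width: 55.2
```

```bash
python3 m.py
```

```text
16.1 [517.9  46.3 120.5] 55.3 [-0.3  0.5 -4.6] about case y: [0.037, -0.005, -0.02, 0.01, -0.02] mean 0.0
```

Request:
{"api": "apply_moves", "payload": {
  "series": [0, 0, 0, 0, 0, 0.7, 1, 0, 0, 0, 0, 0, 1.4, 1, 0, 0, 0, 0, 0, 2, 1, 0, 0, 0, 0, 0, 2, 1, 0, 0, 0, 0, 0, 2, 1, 0, 0, 0, 0, 0, 2, 1]
}}

```text
time: 16.7
tool_pos: [419.1, 56.6, 120.8]
ee_rot: [-0.036, 0.708, -0.035, -0.705]
force: [-0.1, -0.5, -4.6]
gripper_width: 55.2
```

```bash
python3 m.py
```

```text
16.9 [418.9  56.3 120.2] 55.4 [ 0.5 -0.1 -5.2] about case y: [0.011, 0.067, 0.001, -0.001, -0.035] mean 0.009
```

Request:
{"api": "apply_moves", "payload": {
  "series": [0, 0, 0, 0, 0, -0.7, 1, 0, 0, 0, 0, 0, -1.4, 1, 0, 0, 0, 0, 0, -2, 1, 0, 0, 0, 0, 0, -2, 1, 0, 0, 0, 0, 0, -2, 1, 0, 0, 0, 0, 0, -2, 1]
}}

```text
time: 17.5
tool_pos: [517.7, 46.1, 119.9]
ee_rot: [-0.036, 0.707, -0.035, -0.706]
force: [0.0, 0.6, -5.5]
gripper_width: 55.2
```

```bash
python3 m.py
```

```text
17.7 [517.9  46.3 120.6] 55.2 [-0.3 -0.9 -4.6] about case y: [-0.028, -0.04, -0.009, -0.001, -0.043] mean -0.024
```

Request:
{"api": "apply_moves", "payload": {
  "series": [0, 0, 0, 0, 0, 0.7, 1, 0, 0, 0, 0, 0, 1.4, 1, 0, 0, 0, 0, 0, 2, 1, 0, 0, 0, 0, 0, 2, 1, 0, 0, 0, 0, 0, 2, 1, 0, 0, 0, 0, 0, 2, 1]
}}

```text
time: 18.3
tool_pos: [419.2, 56.6, 120.9]
ee_rot: [-0.036, 0.708, -0.035, -0.705]
force: [0.6, 1.0, -5.0]
gripper_width: 55.2
```

```bash
python3 m.py; python3 - <<'E'
from h import *
plan([468.5,51,118.5],label="above"); plan([468.5,51,29.3],label="down")
E
```

```text
18.5 [418.9  56.3 120.3] 55.4 [-0.9 -0.1 -5.3] about case y: [0.029, 0.013, -0.068, -0.077, -0.0] mean -0.021
above turn [ 0.03 -0.03  0.01] shift [ 0.04  0.01 -1.  ]
down turn [ 0.03 -0.03  0.01] shift [ 1.82  0.01 -0.99]
```

The middle case is quiet, with mean differences of 0.03 or less. Putting it back.

Request:
{"api": "apply_moves", "payload": {
  "series": [0, 0, 0, 0, 0, -0.3, 1, 0, 0, 0, 0, 0, -0.7, 1, 0, 0, 0, 0, 0, -0.93, 1, 0, 0, 0, 0, 0, -1.0, 1, 0, 0, 0, 0, 0, -1.0, 1, 0, 0, 0, 0, 0, -1.0, 1]
}}

```text
time: 19.1
tool_pos: [467.9, 51.2, 120.1]
ee_rot: [-0.036, 0.707, -0.035, -0.706]
force: [0.6, -0.5, -4.3]
gripper_width: 55.5
```

Request:
{"api": "apply_moves", "payload": {
  "series": [0, 0, 0, 0.3, 0, 0, 1, 0, 0, 0, 0.7, 0, 0, 1, 0, 0, 0, 1.1, 0, 0, 1, 0, 0, 0, 1.4, 0, 0, 1, 0, 0, 0, 1.6, 0, 0, 1, 0, 0, 0, 1.7, 0, 0, 1, 0, 0, 0, 1.78, 0, 0, 1, 0, 0, 0, 1.8, 0, 0, 1]
}}

```text
time: 19.9
tool_pos: [468.2, 51.4, 30.3]
ee_rot: [-0.036, 0.707, -0.035, -0.706]
force: [-0.1, 0.5, -4.6]
gripper_width: 55.4
```

```bash
python3 m.py
```

```text
20.1 [468.4  51.5  30.6] 55.7 [-0.3 -0.  -4.3] about case y: [0.003, -0.004, -0.051, -0.028, -0.034] mean -0.023
```

Still about 1 mm up with the full weight on the gripper. I'll lower another 1.5 mm, open and rise.

Request:
{"api": "apply_moves", "payload": {
  "series": [0, 0, 0, 0.02, 0, 0, 1, 0, 0, 0, 0.03, 0, 0, 1, 0, 0, 0, 0.03, 0, 0, 1]
}}

```text
time: 20.4
tool_pos: [468.9, 51.6, 29.7]
ee_rot: [-0.036, 0.707, -0.035, -0.705]
force: [-0.1, 0.5, -1.4]
gripper_width: 55.9
```

Request:
{"api": "apply_moves", "payload": {
  "series": [0, 0, 0, 0, 0, 0, 0, 0, 0, 0, 0, 0, 0, 0, 0, 0, 0, 0, 0, 0, 0, 0, 0, 0, 0, 0, 0, 0, 0, 0, 0, 0, 0, 0, 0, 0, 0, 0, 0, 0, 0, 0]
}}

```text
time: 21.0
tool_pos: [468.9, 51.6, 29.7]
ee_rot: [-0.036, 0.707, -0.035, -0.705]
force: [-0.3, 0.2, -0.1]
gripper_width: 85.7
```

Request:
{"api": "apply_moves", "payload": {
  "series": [0, 0, 0, -0.4, 0, 0, 0, 0, 0, 0, -0.9, 0, 0, 0, 0, 0, 0, -1.5, 0, 0, 0, 0, 0, 0, -2.1, 0, 0, 0, 0, 0, 0, -2.5, 0, 0, 0, 0, 0, 0, -2.6, 0, 0, 0, 0, 0, 0, -2.6, 0, 0, 0]
}}

```text
time: 21.7
tool_pos: [468.6, 51.6, 160.0]
ee_rot: [-0.037, 0.708, -0.035, -0.705]
force: [-0.9, 0.1, -0.2]
gripper_width: 85.7
```

Request:
{"api": "apply_moves", "payload": {
  "series": [0, 0, 0, 0, 0.5, 0, 0, 0, 0, 0, 0, 1.2, 0, 0, 0, 0, 0, 0, 1.9, 0, 0, 0, 0, 0, 0, 2.4, 0, 0, 0, 0, 0, 0, 2.58, 0, 0, 0, 0, 0, 0, 2.58, 0, 0, 0, 0, 0, 0, 2.58, 0, 0]
}}

```text
time: 22.4
tool_pos: [455.4, -76.3, 158.9]
ee_rot: [-0.037, 0.707, -0.035, -0.705]
force: [0.4, -0.4, 0.9]
gripper_width: 85.3
```

```bash
python3 - <<'E'
from h import *
print(ctrl.observe()["tool_pos"],ctrl.observe()["time"])
p=PAD["right"]; plan([p[0],p[1],27],label="grasp right")
c=ctrl.capture("wrist"); im=c["pixels"].copy()
for k in ("right","mid"):
  for sx in(-1,1):
    for sy in(-1,1):
        u=proj(c,PAD[k]+ex*56*sx+ey*29*sy+[0,0,60])[0]; cv2.circle(im,tuple(int(v) for v in np.round(u)),4,(255,0,0),1)
cv2.imwrite("pics/w3.png",im[:,:,::-1])
E
```

```text
[455.42284488 -76.30192387 158.89426166] 22.4
grasp right turn [ 0.03 -0.04  0.03] shift [2.64 0.02 0.09]
```

View pics/w3.png

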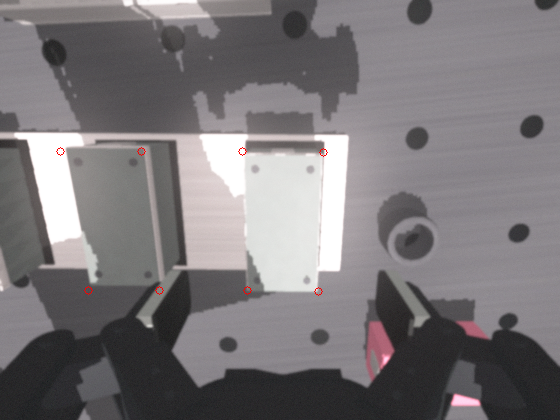

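The right case's lid (245..323, 152..291) matches the prediction, and the middle case stands upright where it was, with the same small offset as before. The collar at (412,240) is clear of the fingers. Gripping the right case.

Request:
{"api": "apply_moves", "payload": {
  "series": [0, 0, 0, 0.5, 0.03, 0.05, 0, 0, 0, 0, 1.0, 0.03, 0.09, 0, 0, 0, 0, 1.6, 0.03, 0.09, 0, 0, 0, 0, 2.1, 0.03, 0.09, 0, 0, 0, 0, 2.45, 0.03, 0.09, 0, 0, 0, 0, 2.58, 0.03, 0.09, 0, 0, 0, 0, 2.62, 0.03, 0.09, 0, 0, 0, 0, 2.62, 0.03, 0.09, 0]
}}

```text
time: 23.25
tool_pos: [452.0, -76.4, 28.6]
ee_rot: [-0.036, 0.708, -0.034, -0.705]
force: [0.7, 0.2, 0.2]
gripper_width: 85.1
```

Request:
{"api": "apply_moves", "payload": {
  "series": [0, 0, 0, 0, 0, 0, 1, 0, 0, 0, 0, 0, 0, 1, 0, 0, 0, 0, 0, 0, 1, 0, 0, 0, 0, 0, 0, 1, 0, 0, 0, 0, 0, 0, 1, 0, 0, 0, 0, 0, 0, 1, 0, 0, 0, 0, 0, 0, 1]
}}

```text
time: 23.95
tool_pos: [453.1, -76.0, 29.8]
ee_rot: [-0.036, 0.709, -0.034, -0.704]
force: [-1.2, 4.3, 5.7]
gripper_width: 55.5
```

Request:
{"api": "apply_moves", "payload": {
  "series": [0, 0, 0, -0.2, 0, 0, 1, 0, 0, 0, -0.5, 0, 0, 1, 0, 0, 0, -0.9, 0, 0, 1, 0, 0, 0, -1.3, 0, 0, 1, 0, 0, 0, -1.6, 0, 0, 1, 0, 0, 0, -1.8, 0, 0, 1, 0, 0, 0, -1.8, 0, 0, 1]
}}

```text
time: 24.65
tool_pos: [452.8, -76.2, 120.9]
ee_rot: [-0.037, 0.709, -0.034, -0.703]
force: [0.8, 0.5, -6.0]
gripper_width: 55.4
```

Request:
{"api": "apply_moves", "payload": {
  "series": [0, 0, 0, 0, 0, 0.5, 1, 0, 0, 0, 0, 0, 1, 1, 0, 0, 0, 0, 0, 1, 1, 0, 0, 0, 0, 0, 1, 1]
}}

```text
time: 25.05
tool_pos: [402.2, -71.3, 119.8]
ee_rot: [-0.036, 0.709, -0.034, -0.703]
force: [0.8, 0.1, -5.1]
gripper_width: 55.4
```

Request:
{"api": "apply_moves", "payload": {
  "series": [0, 0, 0, 0, 0, -0.7, 1, 0, 0, 0, 0, 0, -1.4, 1, 0, 0, 0, 0, 0, -2, 1, 0, 0, 0, 0, 0, -2, 1, 0, 0, 0, 0, 0, -2, 1, 0, 0, 0, 0, 0, -2, 1]
}}

```text
time: 25.65
tool_pos: [501.1, -81.2, 119.9]
ee_rot: [-0.037, 0.708, -0.034, -0.704]
force: [0.9, 0.8, -5.7]
gripper_width: 55.4
```

```bash
python3 m.py
```

```text
25.85 [501.3 -81.2 120.8] 55.5 [-0.5 -0.  -6. ] about case y: [0.041, 0.095, 0.14, 0.093, 0.115] mean 0.097
```

Request:
{"api": "apply_moves", "payload": {
  "series": [0, 0, 0, 0, 0, 0.7, 1, 0, 0, 0, 0, 0, 1.4, 1, 0, 0, 0, 0, 0, 2, 1, 0, 0, 0, 0, 0, 2, 1, 0, 0, 0, 0, 0, 2, 1, 0, 0, 0, 0, 0, 2, 1]
}}

```text
time: 26.45
tool_pos: [402.8, -71.2, 120.6]
ee_rot: [-0.036, 0.71, -0.034, -0.703]
force: [-0.2, 0.7, -5.7]
gripper_width: 55.2
```

```bash
python3 m.py
```

```text
26.65 [402.4 -71.2 120. ] 55.6 [ 0.2 -0.5 -5.7] about case y: [-0.026, -0.001, -0.073, -0.001, -0.072] mean -0.035
```

Request:
{"api": "apply_moves", "payload": {
  "series": [0, 0, 0, 0, 0, -0.7, 1, 0, 0, 0, 0, 0, -1.4, 1, 0, 0, 0, 0, 0, -2, 1, 0, 0, 0, 0, 0, -2, 1, 0, 0, 0, 0, 0, -2, 1, 0, 0, 0, 0, 0, -2, 1]
}}

```text
time: 27.25
tool_pos: [501.5, -81.2, 120.3]
ee_rot: [-0.037, 0.709, -0.034, -0.704]
force: [-0.6, 1.3, -4.7]
gripper_width: 55.2
```

```bash
python3 m.py
```

```text
27.45 [501.3 -81.1 120.9] 55.5 [-0.6  0.6 -4.9] about case y: [0.362, 0.009, 0.167, 0.147, 0.158] mean 0.169
```

Request:
{"api": "apply_moves", "payload": {
  "series": [0, 0, 0, 0, 0, 0.7, 1, 0, 0, 0, 0, 0, 1.4, 1, 0, 0, 0, 0, 0, 2, 1, 0, 0, 0, 0, 0, 2, 1, 0, 0, 0, 0, 0, 2, 1, 0, 0, 0, 0, 0, 2, 1]
}}

```text
time: 28.05
tool_pos: [402.6, -71.1, 120.7]
ee_rot: [-0.036, 0.71, -0.034, -0.703]
force: [1.9, -0.7, -5.6]
gripper_width: 55.0
```

```bash
python3 m.py
```

```text
28.25 [402.4 -71.2 120.1] 55.3 [ 1.2 -0.8 -6.1] about case y: [-0.088, -0.084, -0.041, -0.039, -0.005] mean -0.051
```

The right case shows +0.10 and +0.17 at the far end against −0.04 and −0.05 at the near end. That difference fits the rattling range and has the right sign, with the load at the leading end. It conflicts with my three single-sample readings on the left case, so I'll take more strokes here with longer settling.

```bash
python3 m.py
```

```text
28.45 [402.  -71.2 120. ] 55.7 [ 0.3 -0.6 -5.6] about case y: [-0.005, -0.036, -0.059, -0.082, -0.097] mean -0.056
```

Request:
{"api": "apply_moves", "payload": {
  "series": [0, 0, 0, 0, 0, -0.7, 1, 0, 0, 0, 0, 0, -1.4, 1, 0, 0, 0, 0, 0, -2, 1, 0, 0, 0, 0, 0, -2, 1, 0, 0, 0, 0, 0, -2, 1, 0, 0, 0, 0, 0, -2, 1, 0, 0, 0, 0, 0, -2, 1, 0, 0, 0, 0, 0, -2, 1]
}}

```text
time: 29.25
tool_pos: [501.0, -81.1, 121.0]
ee_rot: [-0.036, 0.709, -0.034, -0.703]
force: [-2.9, 0.2, -5.6]
gripper_width: 55.6
```

```bash
python3 m.py; python3 m.py
```

```text
29.45 [501.4 -81.1 120.9] 55.1 [-2.4  0.1 -6.7] about case y: [0.008, 0.085, 0.041, 0.039, 0.032] mean 0.041
29.65 [501.5 -81.1 120.8] 55.1 [-1.5 -1.3 -6.5] about case y: [0.032, -0.036, -0.069, -0.119, -0.145] mean -0.067
```

Request:
{"api": "apply_moves", "payload": {
  "series": [0, 0, 0, 0, 0, 0.7, 1, 0, 0, 0, 0, 0, 1.4, 1, 0, 0, 0, 0, 0, 2, 1, 0, 0, 0, 0, 0, 2, 1, 0, 0, 0, 0, 0, 2, 1, 0, 0, 0, 0, 0, 2, 1, 0, 0, 0, 0, 0, 2, 1, 0, 0, 0, 0, 0, 2, 1]
}}

```text
time: 30.45
tool_pos: [402.6, -71.2, 119.9]
ee_rot: [-0.037, 0.709, -0.034, -0.703]
force: [0.6, 0.1, -5.9]
gripper_width: 55.3
```

```bash
python3 m.py; python3 m.py; python3 - <<'E'
from h import *
plan([452.5,-76.4,120],label="above right")
E
```

```text
30.65 [402.2 -71.2 119.9] 55.0 [-0.7  0.4 -6. ] about case y: [-0.167, -0.129, -0.157, -0.12, -0.073] mean -0.129
30.85 [402.  -71.2 120. ] 55.4 [ 0.3 -1.1 -6.7] about case y: [-0.073, -0.042, -0.091, -0.134, -0.063] mean -0.081
above right turn [ 0.05 -0.09  0.05] shift [ 0.01  0.   -1.02]
```

While the arm stood still, the right case's moment drifted by more than 0.1 and its side force jumped, which points to something rolling inside. A quiet case brought over the tray would fail the run, so I'll set this one back and re-measure the left case properly. It's 31 s, so there is time.

Request:
{"api": "apply_moves", "payload": {
  "series": [0, 0, 0, 0, 0, -0.3, 1, 0, 0, 0, 0, 0, -0.7, 1, 0, 0, 0, 0, 0, -0.95, 1, 0, 0, 0, 0, 0, -1.02, 1, 0, 0, 0, 0, 0, -1.02, 1, 0, 0, 0, 0, 0, -1.02, 1]
}}

```text
time: 31.45
tool_pos: [451.9, -76.3, 120.1]
ee_rot: [-0.037, 0.709, -0.034, -0.704]
force: [-0.3, 0.6, -5.7]
gripper_width: 55.5
```

Request:
{"api": "apply_moves", "payload": {
  "series": [0, 0, 0, 0.3, 0, 0, 1, 0, 0, 0, 0.7, 0, 0, 1, 0, 0, 0, 1.1, 0, 0, 1, 0, 0, 0, 1.4, 0, 0, 1, 0, 0, 0, 1.6, 0, 0, 1, 0, 0, 0, 1.72, 0, 0, 1, 0, 0, 0, 1.79, 0, 0, 1, 0, 0, 0, 1.82, 0, 0, 1]
}}

```text
time: 32.25
tool_pos: [452.7, -76.0, 29.7]
ee_rot: [-0.036, 0.709, -0.034, -0.704]
force: [-5.0, 3.3, 10.2]
gripper_width: 55.2
```

```bash
python3 - <<'E'
from h import *
s=ctrl.observe(); print(s["time"],s["tool_pos"],s["force"],s["ft_torque"])
E
```

```text
32.25 [452.66422932 -75.95475638  29.74588364] [-5.03512256  3.33550026 10.16950217] [ 0.96421003  2.06689676 -0.11723559]
```

Seated on its pad. Next: open, rise, and go back over the left pad (about 260 mm, tool y −5.18).

Request:
{"api": "apply_moves", "payload": {
  "series": [0, 0, 0, 0, 0, 0, 0, 0, 0, 0, 0, 0, 0, 0, 0, 0, 0, 0, 0, 0, 0, 0, 0, 0, 0, 0, 0, 0, 0, 0, 0, 0, 0, 0, 0, 0, 0, 0, 0, 0, 0, 0]
}}

```text
time: 32.85
tool_pos: [452.8, -75.9, 29.9]
ee_rot: [-0.036, 0.709, -0.034, -0.704]
force: [0.2, -0.3, -0.3]
gripper_width: 85.4
```

Request:
{"api": "apply_moves", "payload": {
  "series": [0, 0, 0, -0.4, 0, 0, 0, 0, 0, 0, -0.9, 0, 0, 0, 0, 0, 0, -1.5, 0, 0, 0, 0, 0, 0, -2.1, 0, 0, 0, 0, 0, 0, -2.5, 0, 0, 0, 0, 0, 0, -2.6, 0, 0, 0]
}}

```text
time: 33.45
tool_pos: [453.2, -76.4, 162.3]
ee_rot: [-0.036, 0.71, -0.034, -0.702]
force: [0.3, -0.2, -0.4]
gripper_width: 85.6
```

Request:
{"api": "apply_moves", "payload": {
  "series": [0, 0, 0, 0, -0.5, 0, 0, 0, 0, 0, 0, -1.3, 0, 0, 0, 0, 0, 0, -2.2, 0, 0, 0, 0, 0, 0, -3.1, 0, 0, 0, 0, 0, 0, -4.0, 0, 0, 0, 0, 0, 0, -4.7, 0, 0, 0, 0, 0, 0, -5.1, 0, 0, 0, 0, 0, 0, -5.18, 0, 0]
}}

```text
time: 34.25
tool_pos: [478.4, 183.2, 162.1]
ee_rot: [-0.035, 0.71, -0.033, -0.703]
force: [-0.5, 0.1, 0.4]
gripper_width: 85.5
```

```bash
python3 - <<'E'
from h import *
s=ctrl.observe(); print(s["time"],s["tool_pos"])
plan([477.8,183.1,28],label="grasp left")
c=ctrl.capture("wrist"); im=c["pixels"].copy()
p=np.array([477.8,183.1,0])
for sx in(-1,1):
    for sy in(-1,1):
        u=proj(c,p+ex*56*sx+ey*29*sy+[0,0,60])[0]; cv2.circle(im,tuple(int(v) for v in np.round(u)),4,(255,0,0),1)
cv2.imwrite("pics/w4.png",im[:,:,::-1])
E
```

```text
34.25 [478.41447792 183.18952472 162.09436467]
grasp left turn [ 0.08 -0.12  0.04] shift [2.68 0.01 0.04]
```

View pics/w4.png

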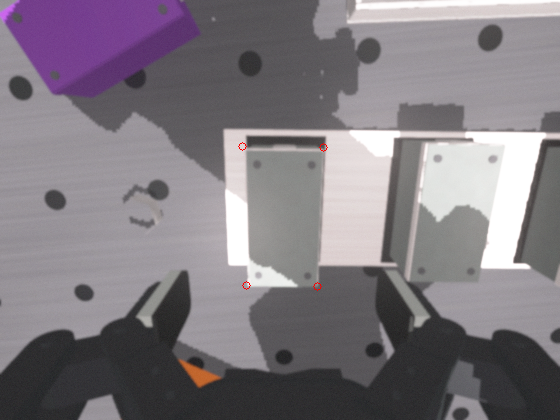

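The left case sits where it was (lid 247..323, 148..286, within about 2 mm of the circles) and upright. I'll grip it with the small tool-tilt correction, lift and shake.

Request:
{"api": "apply_moves", "payload": {
  "series": [0.08, -0.12, 0.04, 0.5, 0.01, 0.04, 0, 0.08, -0.12, 0.04, 1.0, 0.03, 0.04, 0, 0.08, -0.12, 0.04, 1.6, 0.03, 0.04, 0, 0.08, -0.12, 0.04, 2.1, 0.03, 0.04, 0, 0.08, -0.12, 0.04, 2.5, 0.03, 0.04, 0, 0.08, -0.12, 0.04, 2.64, 0.03, 0.04, 0, 0.08, -0.12, 0.04, 2.68, 0.03, 0.04, 0, 0.08, -0.12, 0.04, 2.68, 0.03, 0.04, 0]
}}

```text
time: 35.1
tool_pos: [478.1, 181.3, 28.8]
ee_rot: [-0.037, 0.706, -0.037, -0.706]
force: [0.5, -0.0, 0.7]
gripper_width: 85.6
```

Request:
{"api": "apply_moves", "payload": {
  "series": [0, 0, 0, 0, 0, 0, 1, 0, 0, 0, 0, 0, 0, 1, 0, 0, 0, 0, 0, 0, 1, 0, 0, 0, 0, 0, 0, 1, 0, 0, 0, 0, 0, 0, 1, 0, 0, 0, 0, 0, 0, 1, 0, 0, 0, 0, 0, 0, 1]
}}

```text
time: 35.8
tool_pos: [479.2, 182.3, 30.2]
ee_rot: [-0.038, 0.707, -0.036, -0.705]
force: [-0.4, 2.6, 6.4]
gripper_width: 54.9
```

Request:
{"api": "apply_moves", "payload": {
  "series": [0, 0, 0, -0.2, 0, 0, 1, 0, 0, 0, -0.5, 0, 0, 1, 0, 0, 0, -0.9, 0, 0, 1, 0, 0, 0, -1.3, 0, 0, 1, 0, 0, 0, -1.6, 0, 0, 1, 0, 0, 0, -1.8, 0, 0, 1, 0, 0, 0, -1.8, 0, 0, 1]
}}

```text
time: 36.5
tool_pos: [479.1, 182.3, 121.2]
ee_rot: [-0.038, 0.708, -0.036, -0.705]
force: [1.6, 1.5, -5.9]
gripper_width: 55.0
```

Request:
{"api": "apply_moves", "payload": {
  "series": [0, 0, 0, 0, 0, 0.5, 1, 0, 0, 0, 0, 0, 1, 1, 0, 0, 0, 0, 0, 1, 1, 0, 0, 0, 0, 0, 1, 1]
}}

```text
time: 36.9
tool_pos: [428.5, 187.2, 120.3]
ee_rot: [-0.037, 0.707, -0.036, -0.705]
force: [0.3, -0.4, -6.1]
gripper_width: 55.5
```

Request:
{"api": "apply_moves", "payload": {
  "series": [0, 0, 0, 0, 0, -0.7, 1, 0, 0, 0, 0, 0, -1.4, 1, 0, 0, 0, 0, 0, -2, 1, 0, 0, 0, 0, 0, -2, 1, 0, 0, 0, 0, 0, -2, 1]
}}

```text
time: 37.4
tool_pos: [528.3, 176.2, 119.1]
ee_rot: [-0.038, 0.706, -0.037, -0.706]
force: [-1.3, -0.1, -6.0]
gripper_width: 55.6
```

```bash
python3 m.py; python3 m.py
```

```text
37.6 [527.4 176.8 120.4] 55.5 [-0.4  0.6 -4.7] about case y: [0.164, 0.049, -0.04, 0.019, 0.088] mean 0.056
37.8 [527.7 177.  120.8] 55.5 [-0.8 -0.2 -5.7] about case y: [0.088, 0.076, -0.007, -0.018, 0.027] mean 0.033
```

Request:
{"api": "apply_moves", "payload": {
  "series": [0, 0, 0, 0, 0, 0.7, 1, 0, 0, 0, 0, 0, 1.4, 1, 0, 0, 0, 0, 0, 2, 1, 0, 0, 0, 0, 0, 2, 1, 0, 0, 0, 0, 0, 2, 1]
}}

```text
time: 38.3
tool_pos: [428.0, 187.7, 121.3]
ee_rot: [-0.037, 0.708, -0.034, -0.704]
force: [0.5, -0.2, -5.3]
gripper_width: 55.0
```

```bash
python3 m.py; python3 m.py
```

```text
38.5 [428.9 187.4 120.6] 55.5 [ 0.3 -0.1 -4.5] about case y: [-0.027, -0.048, 0.068, 0.044, 0.033] mean 0.014
38.7 [428.5 187.2 120.3] 55.0 [-0.2 -0.2 -5.9] about case y: [0.033, -0.088, -0.046, -0.066, -0.053] mean -0.044
```

Request:
{"api": "apply_moves", "payload": {
  "series": [0, 0, 0, 0, 0, -0.7, 1, 0, 0, 0, 0, 0, -1.4, 1, 0, 0, 0, 0, 0, -2, 1, 0, 0, 0, 0, 0, -2, 1, 0, 0, 0, 0, 0, -2, 1]
}}

```text
time: 39.2
tool_pos: [528.2, 176.4, 119.7]
ee_rot: [-0.038, 0.707, -0.036, -0.706]
force: [-0.4, 0.4, -6.3]
gripper_width: 55.4
```

```bash
python3 m.py; python3 m.py;  python3 - <<'E'
from h import *
plan([477.8,183.2,120],label="above left")
E
```

```text
39.4 [527.4 176.9 120.7] 55.2 [ 0.2  0.  -5.8] about case y: [0.151, 0.076, -0.052, -0.054, 0.074] mean 0.039
39.6 [527.7 177.  120.9] 55.0 [ 0.5 -0.2 -5.7] about case y: [0.074, 0.014, -0.022, -0.054, 0.023] mean 0.007
above left turn [ 0.01 -0.04  0.03] shift [ 0.02 -0.02  1.01]
```

The left case with averaging reads +0.035 against −0.015, a difference of about 0.05, so it is quiet. My earlier single samples were outliers. I'll put it back and regrip the right case.

Request:
{"api": "apply_moves", "payload": {
  "series": [0, 0, 0, 0, 0, 0.3, 1, 0, 0, 0, 0, 0, 0.7, 1, 0, 0, 0, 0, 0, 0.92, 1, 0, 0, 0, 0, -0.01, 0.99, 1, 0, 0, 0, 0, -0.01, 0.99, 1, 0, 0, 0, 0, -0.01, 0.99, 1]
}}

```text
time: 40.2
tool_pos: [479.2, 182.8, 121.0]
ee_rot: [-0.037, 0.708, -0.035, -0.705]
force: [0.7, 0.7, -6.0]
gripper_width: 55.1
```

Request:
{"api": "apply_moves", "payload": {
  "series": [0, 0, 0, 0.3, 0, 0, 1, 0, 0, 0, 0.7, 0, 0, 1, 0, 0, 0, 1.1, 0, 0, 1, 0, 0, 0, 1.4, 0, 0, 1, 0, 0, 0, 1.6, 0, 0, 1, 0, 0, 0, 1.72, 0, 0, 1, 0, 0, 0, 1.79, 0, 0, 1, 0, 0, 0, 1.82, 0, 0, 1]
}}

```text
time: 41.0
tool_pos: [480.1, 183.2, 30.3]
ee_rot: [-0.037, 0.708, -0.035, -0.704]
force: [-3.1, -1.0, 4.7]
gripper_width: 55.1
```

```bash
python3 - <<'E'
from h import *
s=ctrl.observe(); print(s["time"],s["tool_pos"],s["force"],s["ft_torque"])
E
```

```text
41.0 [480.05277908 183.20059117  30.25390784] [-3.09793066 -0.98506544  4.71779011] [-0.28328254  1.4375343  -0.05521013]
```

Seated. I'll open, rise and move to the right pad (tool y +5.18).

Request:
{"api": "apply_moves", "payload": {
  "series": [0, 0, 0, 0, 0, 0, 0, 0, 0, 0, 0, 0, 0, 0, 0, 0, 0, 0, 0, 0, 0, 0, 0, 0, 0, 0, 0, 0, 0, 0, 0, 0, 0, 0, 0, 0, 0, 0, 0, 0, 0, 0]
}}

```text
time: 41.6
tool_pos: [480.1, 183.3, 30.4]
ee_rot: [-0.037, 0.708, -0.035, -0.704]
force: [0.0, 0.1, -0.1]
gripper_width: 85.7
```

Request:
{"api": "apply_moves", "payload": {
  "series": [0, 0, 0, -0.4, 0, 0, 0, 0, 0, 0, -0.9, 0, 0, 0, 0, 0, 0, -1.5, 0, 0, 0, 0, 0, 0, -2.1, 0, 0, 0, 0, 0, 0, -2.5, 0, 0, 0, 0, 0, 0, -2.6, 0, 0, 0]
}}

```text
time: 42.2
tool_pos: [480.7, 183.5, 163.1]
ee_rot: [-0.038, 0.71, -0.034, -0.703]
force: [0.5, 0.2, 1.2]
gripper_width: 85.4
```

Request:
{"api": "apply_moves", "payload": {
  "series": [0, 0, 0, 0, 0.5, 0, 0, 0, 0, 0, 0, 1.3, 0, 0, 0, 0, 0, 0, 2.2, 0, 0, 0, 0, 0, 0, 3.1, 0, 0, 0, 0, 0, 0, 4.0, 0, 0, 0, 0, 0, 0, 4.7, 0, 0, 0, 0, 0, 0, 5.1, 0, 0, 0, 0, 0, 0, 5.18, 0, 0]
}}

```text
time: 43.0
tool_pos: [453.2, -75.9, 160.4]
ee_rot: [-0.039, 0.709, -0.035, -0.703]
force: [0.8, 0.1, 0.9]
gripper_width: 85.8
```

```bash
python3 - <<'E'
from h import *
s=ctrl.observe(); print(s["time"],s["tool_pos"])
plan([452.6,-76.2,28],label="grasp right")
c=ctrl.capture("wrist"); im=c["pixels"].copy()
p=np.array([452.6,-76.2,0])
for sx in(-1,1):
    for sy in(-1,1):
        u=proj(c,p+ex*56*sx+ey*29*sy+[0,0,60])[0]; cv2.circle(im,tuple(int(v) for v in np.round(u)),4,(255,0,0),1)
cv2.imwrite("pics/w5.png",im[:,:,::-1])
E
```

```text
43.0 [453.22949657 -75.93780813 160.44855795]
grasp right turn [-0.01 -0.08  0.07] shift [2.65 0.02 0.03]
```

View pics/w5.png

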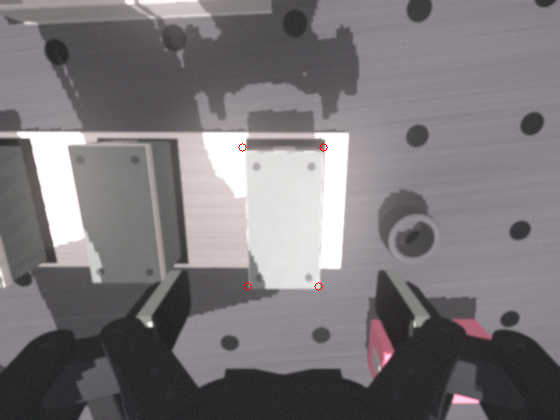

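The right case is in place (lid 246..323, 151..289). I'll regrip with the level correction and confirm with strokes.

Request:
{"api": "apply_moves", "payload": {
  "series": [0, -0.08, 0.07, 0.5, 0.02, 0.05, 0, 0, -0.08, 0.07, 1.0, 0.04, 0.05, 0, 0, -0.08, 0.07, 1.6, 0.04, 0.05, 0, 0, -0.08, 0.07, 2.1, 0.04, 0.05, 0, 0, -0.08, 0.07, 2.5, 0.04, 0.05, 0, 0, -0.08, 0.07, 2.62, 0.04, 0.05, 0, 0, -0.08, 0.07, 2.65, 0.04, 0.05, 0, 0, -0.08, 0.07, 2.65, 0.04, 0.05, 0]
}}

```text
time: 43.85
tool_pos: [452.5, -76.0, 28.6]
ee_rot: [-0.037, 0.707, -0.037, -0.706]
force: [1.1, -0.6, 0.2]
gripper_width: 85.4
```

Request:
{"api": "apply_moves", "payload": {
  "series": [0, 0, 0, 0, 0, 0, 1, 0, 0, 0, 0, 0, 0, 1, 0, 0, 0, 0, 0, 0, 1, 0, 0, 0, 0, 0, 0, 1, 0, 0, 0, 0, 0, 0, 1, 0, 0, 0, 0, 0, 0, 1, 0, 0, 0, 0, 0, 0, 1]
}}

```text
time: 44.55
tool_pos: [453.3, -75.9, 29.7]
ee_rot: [-0.037, 0.707, -0.036, -0.705]
force: [-1.5, 0.6, 5.4]
gripper_width: 55.2
```

Request:
{"api": "apply_moves", "payload": {
  "series": [0, 0, 0, -0.2, 0, 0, 1, 0, 0, 0, -0.5, 0, 0, 1, 0, 0, 0, -0.9, 0, 0, 1, 0, 0, 0, -1.3, 0, 0, 1, 0, 0, 0, -1.6, 0, 0, 1, 0, 0, 0, -1.8, 0, 0, 1, 0, 0, 0, -1.8, 0, 0, 1]
}}

```text
time: 45.25
tool_pos: [453.3, -75.8, 120.7]
ee_rot: [-0.037, 0.708, -0.036, -0.704]
force: [1.0, -0.5, -5.4]
gripper_width: 55.5
```

Request:
{"api": "apply_moves", "payload": {
  "series": [0, 0, 0, 0, 0, 0.5, 1, 0, 0, 0, 0, 0, 1, 1, 0, 0, 0, 0, 0, 1, 1, 0, 0, 0, 0, 0, 1, 1]
}}

```text
time: 45.65
tool_pos: [402.8, -70.7, 119.9]
ee_rot: [-0.037, 0.708, -0.036, -0.705]
force: [0.3, -1.1, -5.5]
gripper_width: 55.4
```

Request:
{"api": "apply_moves", "payload": {
  "series": [0, 0, 0, 0, 0, -0.7, 1, 0, 0, 0, 0, 0, -1.4, 1, 0, 0, 0, 0, 0, -2, 1, 0, 0, 0, 0, 0, -2, 1, 0, 0, 0, 0, 0, -2, 1]
}}

```text
time: 46.15
tool_pos: [502.7, -81.1, 118.9]
ee_rot: [-0.037, 0.707, -0.037, -0.705]
force: [-2.6, -0.1, -5.7]
gripper_width: 55.4
```

```bash
python3 m.py; python3 m.py
```

```text
46.35 [501.7 -81.  120.2] 54.6 [-2.2 -0.5 -5.3] about case y: [0.076, 0.009, 0.021, -0.074, 0.069] mean 0.02
46.55 [501.9 -80.9 120.5] 55.6 [-1.8 -0.4 -4.9] about case y: [0.069, 0.057, 0.08, 0.105, 0.058] mean 0.074
```

Request:
{"api": "apply_moves", "payload": {
  "series": [0, 0, 0, 0, 0, 0.7, 1, 0, 0, 0, 0, 0, 1.4, 1, 0, 0, 0, 0, 0, 2, 1, 0, 0, 0, 0, 0, 2, 1, 0, 0, 0, 0, 0, 2, 1]
}}

```text
time: 47.05
tool_pos: [402.3, -70.6, 120.7]
ee_rot: [-0.037, 0.708, -0.036, -0.704]
force: [-0.4, -0.0, -5.4]
gripper_width: 55.2
```

```bash
python3 m.py; python3 m.py
```

```text
47.25 [403.3 -70.6 120.2] 55.3 [-1.1 -0.3 -6.4] about case y: [-0.129, -0.183, -0.008, -0.142, -0.249] mean -0.142
47.45 [402.9 -70.6 119.9] 55.3 [-0.3 -0.6 -5.6] about case y: [-0.249, -0.139, -0.147, -0.192, -0.05] mean -0.155
```

Request:
{"api": "apply_moves", "payload": {
  "series": [0, 0, 0, 0, 0, -0.7, 1, 0, 0, 0, 0, 0, -1.4, 1, 0, 0, 0, 0, 0, -2, 1, 0, 0, 0, 0, 0, -2, 1, 0, 0, 0, 0, 0, -2, 1]
}}

```text
time: 47.95
tool_pos: [502.5, -81.1, 119.5]
ee_rot: [-0.037, 0.707, -0.037, -0.705]
force: [-1.8, 0.3, -6.7]
gripper_width: 55.3
```

```bash
python3 m.py; python3 m.py;  python3 - <<'E'
from h import *
plan([675.7,14.7,130],label="tray, same yaw")
E
```

```text
48.15 [501.7 -81.  120.4] 55.1 [-1.4 -1.  -6. ] about case y: [-0.036, 0.064, 0.049, -0.178, 0.015] mean -0.017
48.35 [502.  -80.9 120.6] 55.4 [-0.6  0.  -5.1] about case y: [0.015, 0.075, 0.051, -0.075, 0.007] mean 0.015
tray, same yaw turn [ 0.01 -0.05  0.01] shift [-0.17 -2.26 -3.26]
```

The right case shows about +0.03 against −0.15, a difference of about 0.17 in the right direction, on a second grip too. It's the one that rattles, so I'm taking it over the tray.

Request:
{"api": "apply_moves", "payload": {
  "series": [0, 0, 0, -0.05, -0.2, -0.3, 1, 0, 0, 0, -0.1, -0.55, -0.8, 1, 0, 0, 0, -0.15, -0.95, -1.35, 1, 0, 0, 0, -0.17, -1.35, -1.95, 1, 0, 0, 0, -0.17, -1.75, -2.5, 1, 0, 0, 0, -0.17, -2.05, -2.95, 1, 0, 0, 0, -0.17, -2.2, -3.18, 1, 0, 0, 0, -0.17, -2.26, -3.26, 1]
}}

```text
time: 49.15
tool_pos: [676.4, 15.5, 128.9]
ee_rot: [-0.037, 0.707, -0.036, -0.705]
force: [-0.6, -0.1, -5.6]
gripper_width: 55.1
```

Request:
{"api": "apply_moves", "payload": {
  "series": [0, 0, 0, 0, 0, 0, 1, 0, 0, 0, 0, 0, 0, 1, 0, 0, 0, 0, 0, 0, 1, 0, 0, 0, 0, 0, 0, 1, 0, 0, 0, 0, 0, 0, 1, 0, 0, 0, 0, 0, 0, 1, 0, 0, 0, 0, 0, 0, 1, 0, 0, 0, 0, 0, 0, 1]
}}

```text
time: 49.95
tool_pos: [676.4, 15.5, 129.0]
ee_rot: [-0.037, 0.707, -0.036, -0.705]
force: [-0.1, -0.7, -5.7]
gripper_width: 55.3
```

```bash
python3 m.py; python3 - <<'E'
from h import *
plan([675.7,14.7,130],label="left to go")
c=ctrl.capture("scene"); cv2.imwrite("pics/s9.png",cv2.resize(c["pixels"][120:360,140:460],None,fx=2.4,fy=2.4)[:,:,::-1])
E
```

```text
50.15 [676.4  15.5 128.9] 55.4 [-0.8  0.8 -5.9] about case y: [0.158, 0.116, 0.156, 0.113, 0.094] mean 0.127
left to go turn [ 0.01 -0.04  0.01] shift [-0.02  0.02  0.01]
```

View pics/s9.png

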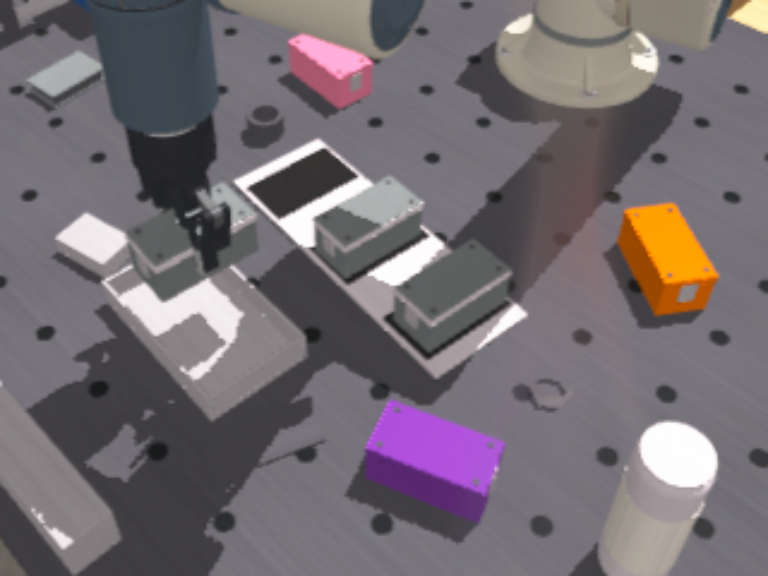

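The view shows the case held level above the tray at about (190,240). The left and middle cases stand upright on their pads at (450,290) and (370,225), and the nut, collar, block and can look undisturbed. The moment of +0.127 over the tray fits a roller at the leading end. Handing in.

```bash
python3 -c "
from plant import ctrl
print(ctrl.close_job(), ctrl.observe()['time'])"
```

```text
the job is handed in; nothing more can be done
the job is handed in; nothing more can be done
```

I lifted, shook and put back the cases from left to right, found that the right one rattles, and handed the job in while holding it over the middle of the tray. No verdict was reported.

| Case | Moment difference between stroke ends (N m) | Result |
|---|---|---|
| Left | about 0.05, averaged, on the second shake | quiet |
| Middle | 0.03 or less | quiet |
| Right | 0.13 to 0.22 on most strokes; about 0.17 on a second grip | rattles |

- **Left case readings disagreed:** the first time, three single readings showed about 0.2 N m with the wrong sign. I gripped and shook it again after the right one, this time averaging the readings, and it came out quiet. The 0.05 is close to the 0.06 limit.
- **Right case extra shake:** I put it back before that recheck, then gripped and shook it again. In its first grip, one stroke with a longer rest was unclear: the moment drifted by over 0.1 with the arm still, which fits something rolling inside.
- **Last checks, at about 50 s:**
  - The tool was within 1 mm of the tray centre I measured and was level and still. The gripper was closed on the case (55 mm).
  - By my reckoning the case's underside was about 107 mm above the table, well clear of the rim.
  - The moment over the tray was +0.13 N m, as a roller at the leading end would give.
  - The last picture showed both quiet cases upright on their pads, and the nut, collar, block and can in place. I did not check the angle and magnet closely, but no move went near them.

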